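Close the washed tea mugs in pairs and slide their tray home

TASK

Take the two washed mugs from the draining dish and set each one down softly, mouth-down and rim on rim, on the mug of the same size and colour on the tray, with the two handles one above the other. Then slide the tray fully home under the tea shelf with both pairs still closed and standing on it; do not knock over or push about anything else on the table.

Things in the scene. Friction and masses are not known exactly. Their poses are not given: they have to be found in the camera images.
- big_top: Large blue mug, white band at the rim, 220 g, 88 mm tall. From the base up: straight foot 56 mm across to 38 mm, widening to 52 mm, then 78 mm across to the rim; rim wall 5 mm. Stands mouth-down in the draining dish, foot on top: origin at the centre of its mouth, resting on the dish; z up to the foot, handle along +x.
- big_base: Large blue mug, white band at the rim, 220 g, 88 mm tall. From the base up: straight foot 56 mm across to 38 mm, widening to 52 mm, then 78 mm across to the rim; rim wall 5 mm. Stands mouth-up on the tray: origin at the centre of its underside, z up, handle along +x.
- big_top_rim (a point): Centre of the mouth of big_top, in the plane of its rim.
- big_top_handle (a point): Middle of the outer bar of big_top's loop handle (10 mm bar), 64 mm from the mug's axis. The loop reaches 69 mm from the axis and spans 20 to 80 mm from the mug's base.
- big_base_rim (a point): Centre of the mouth of big_base, in the plane of its rim.
- big_base_handle (a point): Middle of the outer bar of big_base's loop handle (10 mm bar), 64 mm from the mug's axis. The loop reaches 69 mm from the axis and spans 20 to 80 mm from the mug's base.
- small_top: Small brick-red mug, white band at the rim, 150 g, 72 mm tall. From the base up: straight foot 48 mm across to 32 mm, widening to 43 mm, then 64 mm across to the rim; rim wall 5 mm. Stands mouth-down in the draining dish, foot on top: origin at the centre of its mouth, resting on the dish; z up to the foot, handle along +x.
- small_base: Small brick-red mug, white band at the rim, 150 g, 72 mm tall. From the base up: straight foot 48 mm across to 32 mm, widening to 43 mm, then 64 mm across to the rim; rim wall 5 mm. Stands mouth-up on the tray: origin at the centre of its underside, z up, handle along +x.
- small_top_rim (a point): Centre of the mouth of small_top, in the plane of its rim.
- small_top_handle (a point): Middle of the outer bar of small_top's loop handle (10 mm bar), 57 mm from the mug's axis. The loop reaches 62 mm from the axis and spans 14 to 64 mm from the mug's base.
- small_base_rim (a point): Centre of the mouth of small_base, in the plane of its rim.
- small_base_handle (a point): Middle of the outer bar of small_base's loop handle (10 mm bar), 57 mm from the mug's axis. The loop reaches 62 mm from the axis and spans 14 to 64 mm from the mug's base.
- tea_shelf: Fixed low pine shelf on four posts, open all round. Slatted top board 370 mm along x, from y = -150 to +130, its underside 222 and top 240 mm above the table. Posts (30 mm square) at x = +-167, y = -130 and +110. Origin on the table under the middle of the unit, z up; its front, where the tray comes out, looks along its -y.
- tray (a joint): How far the pale wooden tray is drawn out of the tea shelf, in m: 0 = fully home, against its stop; at most 0.27. It slides along the shelf's -y as it comes out, stays where it is left, about 3 N to move. 280 x 320 mm, floor 12 mm above the table, lip to 32 mm; home, it spans y = -200 to +120 in the shelf's frame.
- tray_grip (a point): Middle of the tray's handle: a dark steel bar along the shelf's x, 124 mm long, 12 mm thick (along the shelf's y), 14 mm high, centre 53 mm above the table and 30 mm before the tray's front edge, 24 mm free behind it; carried by two brackets 110 mm apart.
- drainer: Fixed square steel draining dish, 320 x 320 mm, floor 6 mm above the table, lip 14 mm high. Origin on the table under its centre.
- tumbler: Bystander: clear glass tumbler standing mouth-down, 66 mm across, 100 tall. Origin at the centre of its underside.
- creamer: Bystander: brushed metal milk jug, 68 across and 87 tall, with a thin loop handle reaching 56 mm from its axis along its +x. Origin at the centre of its underside.
- jam_jar: Bystander: closed amber jam jar with a brass lid, 62 across, 82 tall, standing on the rear of the tray. Origin at the centre of its underside.
- tea_tin: Bystander: square green tea tin, 78 x 78 x 114 tall, standing on the shelf's top board. Origin at the centre of its underside.
- spoon_caddy: Bystander: orange plastic caddy, 84 across and 105 tall, with steel spoons standing in it up to 200 mm (within 45 mm of its axis). Origin at the centre of its underside.
- sugar_jar: Bystander: glass jar of lump sugar with a steel lid, 88 across, 150 tall. Origin at the centre of its underside.

How it is judged:
At the end, for the whole second after the job is handed in: Tray home within 12 mm. On it under the shelf, at rest: each upper mug mouth-down on its mate, rim centres within 7 mm, all mugs level within 3.4 degrees, handle middles one above the other within 24 mm (large) or 22 mm (small) seen from above. The jam jar is upright (value of joint tray below 0.012 m and distance between big_top_rim and big_base_rim below 0.007 m and angle between each of big_top, big_base, small_top, small_base's own z axis and vertical below 0.06 rad and horizontal distance between big_top_handle and big_base_handle below 0.024 m and x of big_base in the frame of tea_shelf between -0.1 and 0.1 m and y of big_base in the frame of tea_shelf between -0.112 and 0.075 m and height (world z) of each of big_base, small_base below 0.018 m and linear speed of each of big_top, big_base, small_top, small_base below 0.02 m/s and distance between small_top_rim and small_base_rim below 0.007 m and horizontal distance between small_top_handle and small_base_handle below 0.022 m and x of small_base in the frame of tea_shelf between -0.1 and 0.1 m and y of small_base in the frame of tea_shelf between -0.112 and 0.075 m and angle between jam_jar's own z axis and vertical below 0.1 rad); the robot touches nothing.
It fails at once if a bystander is knocked over (angle between any of tumbler, creamer, jam_jar, tea_tin, spoon_caddy, sugar_jar's own z axis and vertical above 0.35 rad).
It fails at once if a bystander (other than the jam jar, which rides on the tray) is shoved more than 40 mm (distance of any of tumbler, creamer, tea_tin, spoon_caddy, sugar_jar from where it was at the start of the episode above 0.04 m).
It fails at once if a mug is tipped over (angle between any of big_top, big_base, small_top, small_base's own z axis and vertical above 0.6 rad).
It fails at once if a mug is dropped or slammed onto its mate (faster than 0.3 m/s within 30 mm of it) ((distance between big_top_rim and big_base_rim below 0.03 m and linear speed of big_top above 0.3 m/s) or (distance between small_top_rim and small_base_rim below 0.03 m and linear speed of small_top above 0.3 m/s)).
It also fails if it takes over 72 s, if anything falls off the work surface, if the arm or the gripper's body presses on something with over 40 N, if the wrist force passes 120 N, or if a joint passes its speed limit or range.

ROBOT

A 6-joint arm with a two-finger parallel gripper is mounted at the origin on the work surface. World frame = base frame: x ahead of the robot, y to its left, z up, the work surface at z = 0. Lengths are in m, angles in rad, forces in N, time in s.
With the tool pointing down it reaches from about 0.15 to 0.775 m from the base axis. Payload 6.1 kg.
Tool frame: the origin (TCP) lies at the very end of the fingers, on their centre line; the grasp point (between the pads) lies 19 mm behind it; z points along the fingers, y is the direction in which the jaws open and shut (so a half turn about z gives the same grasp; the last joint's range is limited). The gripper opens to 85 mm and grips with 20 to 120 N. Pads are 22 mm wide; open, the fingers measure 114 mm over their backs; the gripper's body (76 mm by 85 mm) begins 54 mm behind the grasp point. The pads swing forward as they close: fully open they stand 13 mm farther back than shut.
Start: joints at [-1.178, 0.126, -0.04, 1.405, 0, 1.571], TCP at [0.201, -0.485, 0.231] pointing down, gripper open.
Joint ranges: [-2.72, 2.72], [-0.95, 1.95], [-1.27, 1.35], [-1.78, 2.02], [-1.46, 1.47], [-3.14, 3.14]. Speed limits (rad/s): [2.39, 2.39, 3.01, 3.14, 3.14, 3.14].

INTERFACE

Orientations are given as a unit quaternion [w, x, y, z].
In Python, from workcell import robot, solve_ik, imaging, ticket, status gives the robot as it stands. Calls block until the motion is done:
- robot.reach(position, orientation): joint-space move of the TCP to a pose.
- robot.movel(position, rotation=None, v=0.15, threshold=None): straight line of the TCP; rotation=None keeps the orientation; v is the mean speed in m/s. With threshold (N) it stops when the force on the tool has changed by that much, and returns True; else False.
- robot.set_joints(angles): joint-space move.
- robot.grip(opening, grip_force=None): finger opening in m; grip_force is the grip in N (None keeps the last); returns when the fingers have stopped.
- robot.pause(seconds).
- solve_ik(position, orientation): joint angles nearest the present ones, or None.
- imaging.camera(name): name is "side" or "top" or "wrist"; returns (picture, depth): 400x640x3 uint8, blue, green, red; 400x640 float32, m along the optical axis (not along the pixel's ray), 0 where there is no reading.
- imaging.camera_params(name): a dict with "K" (3x3 intrinsics, pixels), "distortion" ([k1, k2, p1, p2, k3] as OpenCV has them; the pictures are not rectified), "cam_to_world" (4x4, takes a point from camera to world coordinates). Camera axes: x right, y up, looking along -z (the intrinsics and any distortion apply to the point x, -y, -z); pixel columns grow to the right and rows downward; lengths in m; the calibration is good to about 2 mm. A picture is of the moment at which its call begins: read the wrist's pose just before it. camera_params takes no time and is no camera call; for the wrist camera it gives the pose at the moment of the call.
A pose or a line that the arm cannot do raises robot.IKError and nothing moves.
- ticket.finish_job(): hands the job in, once; it reports no verdict.
Readings, each from a call of its own:
- status.get_time(): time.
- status.get_joints(): joint angles.
- status.get_joint_velocities(): joint speeds.
- status.get_joint_torque(): joint torques, N m.
- status.get_eef_pos(): TCP position.
- status.get_eef_rot(): TCP orientation.
- status.get_wrist_force(): force on the tool from outside, world axes, zero at the start.
- status.get_wrist_torque(): the same for the moment, N m.
- status.get_gripper_width(): finger opening in m.
Only numpy, scipy, OpenCV 4.12 (cv2) and the standard library are available. Lean on these libraries where they do the work, as an engineer would, in place of code of your own. Each camera call takes 0.05 s, during which the arm holds its last target.

## Working session

There is one attempt and no reset: what is moved stays moved. The work goes in short steps, each a Python script; the robot and the scene stay as the last script left them, time stands still between calls to the robot, and variables do not carry over. Pictures are saved under pics/ and viewed, and the job is handed in when it is done.

```bash
ls; mkdir -p pics
python3 - <<'E'
from workcell import robot, solve_ik, imaging, ticket, status
import cv2, numpy as np
np.set_printoptions(precision=4,suppress=True)
for n in ["side","top","wrist"]:
    p=imaging.camera_params(n); print(n,p["K"],p["distortion"],p["cam_to_world"])
    im,d=imaging.camera(n); cv2.imwrite(f"pics/{n}0.png",im); np.save(f"pics/{n}0.npy",d); print((d>0).mean(), d[d>0].min(), d.max())
print(status.get_time(), status.get_eef_rot())
E
```

```text
pics
side [[407.406    0.     323.123 ]
 [  0.     407.406  194.6648]
 [  0.       0.       1.    ]] [-0.081  0.     0.     0.     0.   ] [[-0.7017  0.5324 -0.4736 -0.0361]
 [-0.7125 -0.5175  0.4739  0.7098]
 [ 0.0072  0.6699  0.7424  1.1496]
 [ 0.      0.      0.      1.    ]]
0.99595703125 0.67550224 3.7794337
top [[367.4536   0.     319.949 ]
 [  0.     367.4536 197.1501]
 [  0.       0.       1.    ]] [-0.053  0.     0.     0.     0.   ] [[ 0.0038  0.979  -0.2037  0.3655]
 [-1.      0.0041  0.0008  0.0754]
 [ 0.0016  0.2037  0.979   1.3162]
 [ 0.      0.      0.      1.    ]]
0.9960078125 0.53433406 2.408698
wrist [[321.1699   0.     317.9811]
 [  0.     321.1699 203.537 ]
 [  0.       0.       1.    ]] [-0.0393  0.      0.      0.      0.    ] [[ 0.3832  0.8829  0.2714  0.2688]
 [-0.9237  0.3671  0.11   -0.4576]
 [-0.0025 -0.2928  0.9562  0.3724]
 [ 0.      0.      0.      1.    ]]
0.9960625 0.06090097 1.4727335
0.15 [-0.0006  0.9808  0.1951 -0.0001]
```

View pics/side0.png

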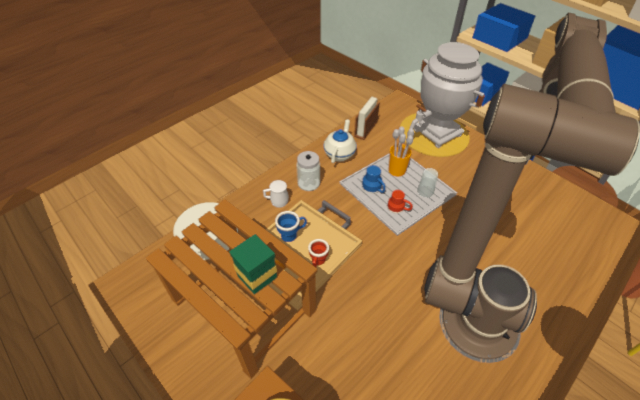

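View pics/top0.png

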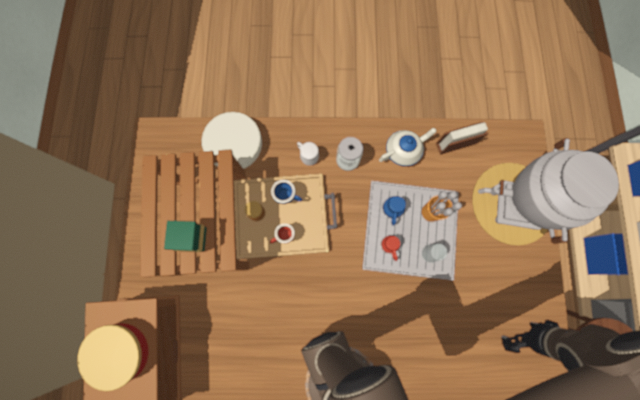

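View pics/wrist0.png

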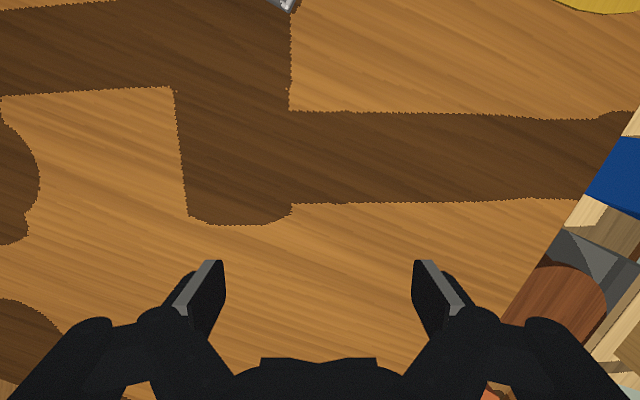

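The top camera shows the tray with big_base ~(285,192) and small_base ~(284,233). In the dish are big_top ~(395,207), small_top ~(391,243), the caddy ~(438,208) and the tumbler ~(435,250). Creamer (308,153) and sugar jar (349,153) stand beside it. I'll write helpers, get coarse positions, then look with the wrist camera.

```bash
cat > h.py <<'E'
import cv2, numpy as np
from workcell import robot, solve_ik, imaging, ticket, status
from scipy.spatial.transform import Rotation as R
np.set_printoptions(precision=4,suppress=True)
def ray(p,uv):
    uv=np.asarray(uv,float).reshape(-1,1,2)
    n=cv2.undistortPoints(uv,np.array(p["K"]),np.array(p["distortion"],float)).reshape(-1,2)
    T=np.array(p["cam_to_world"]); d=np.c_[n[:,0],-n[:,1],-np.ones(len(n))]@T[:3,:3].T
    return T[:3,3],d
def onplane(p,uv,z):
    o,d=ray(p,uv); return o+d*((z-o[2])/d[:,2])[:,None]
def tri(views):
    A=np.zeros((3,3));b=np.zeros(3);L=[]
    for p,uv in views:
        o,d=ray(p,uv); d=d[0]/np.linalg.norm(d[0]); M=np.eye(3)-np.outer(d,d); A+=M;b+=M@o;L.append((o,M))
    x=np.linalg.solve(A,b); return x,[np.linalg.norm(M@(x-o)) for o,M in L]
def shot(name,fn):
    p=imaging.camera_params(name); im,d=imaging.camera(name); cv2.imwrite(f"pics/{fn}.png",im)
    np.savez(f"pics/{fn}.npz",im=im,d=d,K=p["K"],distortion=p["distortion"],cam_to_world=p["cam_to_world"]); return p,im,d
def load(fn):
    z=np.load(f"pics/{fn}.npz"); return z,z["im"],z["d"]
def qdown(yaw):  # tool pointing down, jaw (tool y) direction at angle yaw in world
    y=np.array([np.cos(yaw),np.sin(yaw),0]);z=np.array([0,0,-1.]);x=np.cross(y,z)
    q=R.from_matrix(np.c_[x,y,z]).as_quat(); return np.r_[q[3],q[:3]]
E
python3 - <<'E'
from h import *
p=imaging.camera_params("top")
for n,uv,z in [("bb",(285,192),.1),("sb",(284,233),.084),("bt",(395,207),.094),("st",(391,243),.078),("cad",(435,208),.1),("tum",(435,250),.1),("cream",(308,153),.087),("sugar",(349,153),.15),("grip",(334,211),.053),("shelfedge1",(229,151),.24),("shelfedge2",(236,270),.24),("dc1",(372,183),.014),("dc2",(363,268),.014),("dc3",(456,277),.014),("jam",(254,211),.094),("tin",(184,234),.354)]:
    print(n,onplane(p,uv,z)[0])
im=cv2.imread("pics/top0.png")[110:310,130:480]
cv2.imwrite("pics/topcrop.png",cv2.resize(im,None,fx=2.28,fy=2.28,interpolation=cv2.INTER_CUBIC))
E
```

```text
bb [0.6359 0.193  0.1   ]
sb [0.4983 0.1947 0.084 ]
bt [ 0.5868 -0.1799  0.094 ]
st [ 0.4665 -0.1653  0.078 ]
cad [ 0.5827 -0.3145  0.1   ]
tum [ 0.4417 -0.3064  0.1   ]
cream [0.7792 0.1169 0.087 ]
sugar [ 0.7587 -0.0217  0.15  ]
grip [0.5792 0.0252 0.053 ]
shelfedge1 [0.7336 0.3555 0.24  ]
shelfedge2 [0.3737 0.316  0.24  ]
dc1 [ 0.69   -0.1156  0.014 ]
dc2 [ 0.3845 -0.0768  0.014 ]
dc3 [ 0.3531 -0.4027  0.014 ]
jam [0.5711 0.2969 0.094 ]
tin [0.4649 0.433  0.354 ]
```

View pics/topcrop.png

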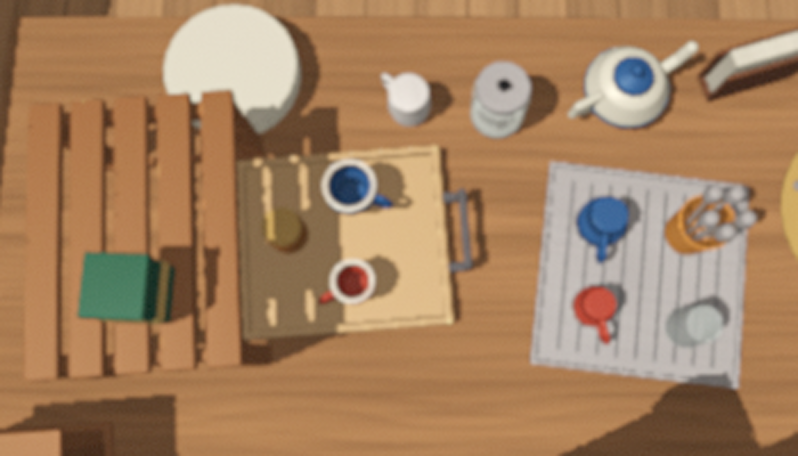

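Run:
```python
from h import *
q=status.get_eef_rot(); M=R.from_quat(np.r_[q[1:],q[0]]).as_matrix(); print(M, status.get_joints())
c=np.arctan2(M[1,1],M[0,1]); print(c)
for P in [(0.42,-0.17,.32),(0.50,-0.12,.32),(0.46,0.14,.36),(0.52,0.2,.36)]:
  for yaw in (-np.pi/2,np.pi/2,0,np.pi,-3*np.pi/4): print(P,yaw,solve_ik(P,qdown(yaw)))
```

```text
[[ 0.9238  0.3828 -0.0005]
 [ 0.3828 -0.9238  0.0012]
 [ 0.     -0.0013 -1.    ]] [-1.178   0.1263 -0.0404  1.4054  0.      1.5708]
-1.178017300551204
(0.42, -0.17, 0.32) -1.5707963267948966 [-0.3846  0.0064  0.0266  1.591   0.      2.757 ]
(0.42, -0.17, 0.32) 1.5707963267948966 [-0.3846  0.0064  0.0266  1.591   0.     -0.3846]
(0.42, -0.17, 0.32) 0 [-0.3846  0.0064  0.0266  1.591   0.      1.1862]
(0.42, -0.17, 0.32) 3.141592653589793 [-0.3846  0.0064  0.0266  1.591   0.     -1.9554]
(0.42, -0.17, 0.32) -2.356194490192345 [-0.3846  0.0064  0.0266  1.591   0.     -2.7408]
(0.5, -0.12, 0.32) -1.5707963267948966 [-0.2355  0.1233  0.1525  1.6     0.      2.906 ]
(0.5, -0.12, 0.32) 1.5707963267948966 [-0.2355  0.1233  0.1525  1.6     0.     -0.2355]
(0.5, -0.12, 0.32) 0 [-0.2355  0.1233  0.1525  1.6     0.      1.3353]
(0.5, -0.12, 0.32) 3.141592653589793 [-0.2355  0.1233  0.1525  1.6     0.     -1.8063]
(0.5, -0.12, 0.32) -2.356194490192345 [-0.2355  0.1233  0.1525  1.6     0.     -2.5917]
(0.46, 0.14, 0.36) -1.5707963267948966 [ 0.2954  0.078   0.1918  1.6845  0.     -2.8462]
(0.46, 0.14, 0.36) 1.5707963267948966 [0.2954 0.078  0.1918 1.6845 0.     0.2954]
(0.46, 0.14, 0.36) 0 [0.2954 0.078  0.1918 1.6845 0.     1.8662]
(0.46, 0.14, 0.36) 3.141592653589793 [ 0.2954  0.078   0.1918  1.6845  0.     -1.2754]
(0.46, 0.14, 0.36) -2.356194490192345 [ 0.2954  0.078   0.1918  1.6845  0.     -2.0608]
(0.52, 0.2, 0.36) -1.5707963267948966 [ 0.3672  0.2311  0.3734  1.7131  0.     -2.7744]
(0.52, 0.2, 0.36) 1.5707963267948966 [0.3672 0.2311 0.3734 1.7131 0.     0.3672]
(0.52, 0.2, 0.36) 0 [0.3672 0.2311 0.3734 1.7131 0.     1.938 ]
(0.52, 0.2, 0.36) 3.141592653589793 [ 0.3672  0.2311  0.3734  1.7131  0.     -1.2036]
(0.52, 0.2, 0.36) -2.356194490192345 [ 0.3672  0.2311  0.3734  1.7131  0.     -1.989 ]
```

Run:
```python
from h import *
robot.reach((0.54,-0.27,.33),qdown(0)); shot("wrist","w1"); print(status.get_time())
robot.reach((0.48,-0.23,.33),qdown(0)); shot("wrist","w2")
robot.reach((0.58,0.10,.35),qdown(0)); shot("wrist","w3")
robot.reach((0.52,0.16,.35),qdown(0)); shot("wrist","w4"); print(status.get_time(),status.get_eef_pos())
```

```text
1.725
4.0 [0.5201 0.1592 0.3504]
```

View pics/w1.png

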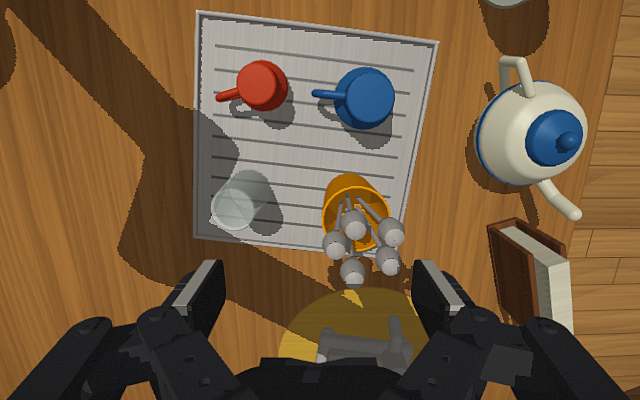

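View pics/w2.png

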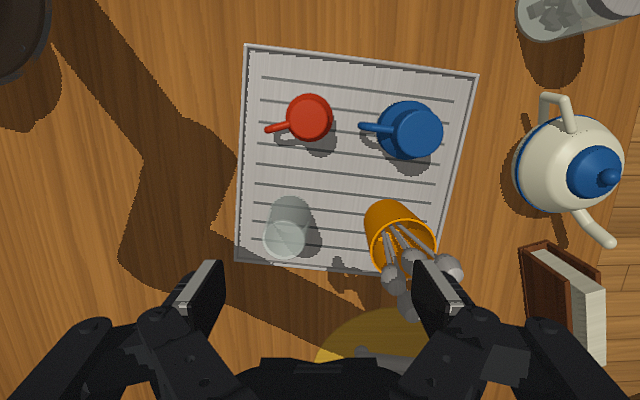

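View pics/w3.png

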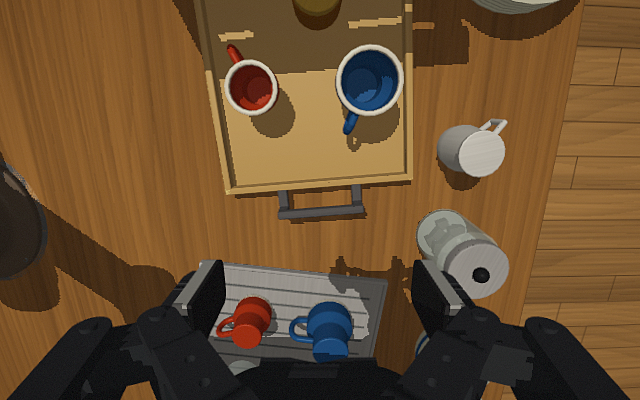

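View pics/w4.png

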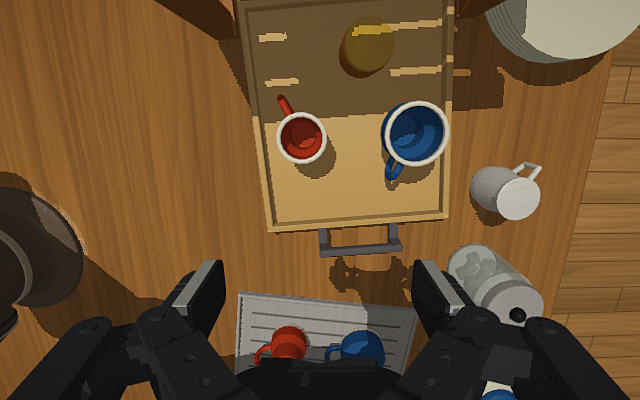

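Views w1/w2 show the upside-down mugs (red ~(262,85), blue ~(368,97) in w1), with handles pointing image-left (−x). Views w3/w4 show the white rims on the tray (red ~(250,87), blue ~(370,80) in w3). The tray bar is at ~(322,212). Next are the rim circles and foot discs.

Run:
```python
from h import *
for fn in ["w3","w4"]:
    p,im,d=load(fn); hsv=cv2.cvtColor(im,cv2.COLOR_BGR2HSV)
    m=((hsv[...,1]<60)&(hsv[...,2]>150)).astype(np.uint8)
    cs,_=cv2.findContours(m,cv2.RETR_EXTERNAL,cv2.CHAIN_APPROX_NONE)
    for c in cs:
        if cv2.contourArea(c)<1200 or c[:,0,1].max()>250: continue
        e=cv2.fitEllipse(c); print(fn,e,cv2.contourArea(c))
a=[]
for fn in ["w1","w2"]:
    p,im,d=load(fn); a.append(cv2.resize(im[30:180,200:460],None,fx=2.5,fy=2.5,interpolation=cv2.INTER_CUBIC))
cv2.imwrite("pics/crop12.png",np.vstack(a)[:, :])
```

```text
w3 ((483.2408142089844, 150.38333129882812), (40.555850982666016, 59.286956787109375), 36.9821891784668) 1721.0
w3 ((250.28173828125, 86.9444808959961), (51.31138229370117, 55.04604721069336), 158.88455200195312) 2216.5
w3 ((369.4440002441406, 79.56318664550781), (66.52763366699219, 70.75489807128906), 16.01639747619629) 3694.5
w4 ((519.7628784179688, 195.87490844726562), (36.81287384033203, 57.01713180541992), 38.676605224609375) 1456.0
w4 ((301.0234069824219, 137.42433166503906), (49.58326721191406, 50.793922424316406), 163.16275024414062) 1975.5
w4 ((416.68194580078125, 133.0660400390625), (61.4089241027832, 66.10307312011719), 38.17399215698242) 3187.0
w4 ((578.5145874023438, 25.28772735595703), (61.005340576171875, 125.43778228759766), 85.96450805664062) 5552.0
```

View pics/crop12.png

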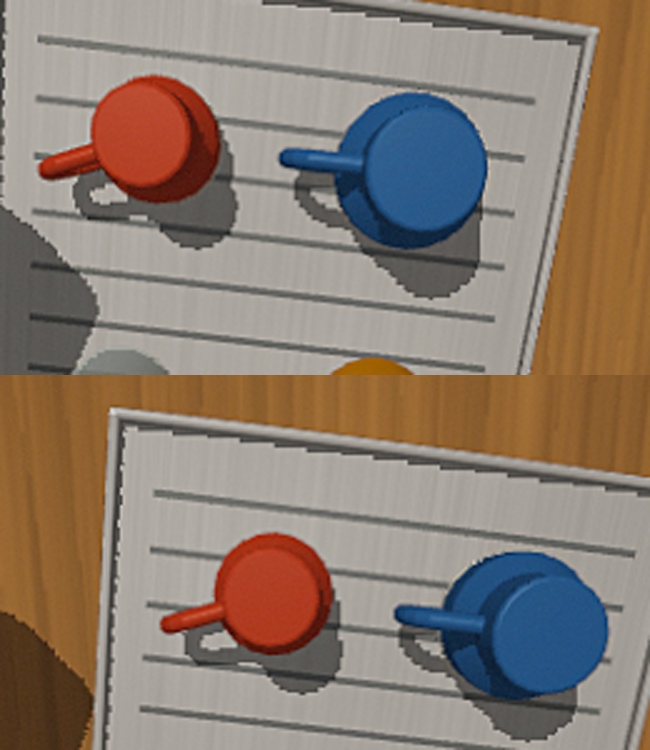

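Run:
```python
from h import *
for fn,pts in [("w1",[(262,85),(372,98)]),("w2",[(309,118),(419,133)])]:
    p,im,d=load(fn); 
    for (u,v) in pts:
        print(fn,(u,v),"face",im[v,u],d[v,u])
        # row profile
        print(im[v,u-40:u+41:4].tolist())
```

```text
w1 (262, 85) face [ 40  68 182] 0.36910784
[[162, 169, 172], [163, 169, 174], [164, 171, 176], [169, 177, 179], [35, 64, 184], [40, 68, 183], [40, 67, 182], [41, 67, 183], [41, 67, 183], [42, 70, 183], [40, 68, 182], [45, 71, 183], [44, 69, 183], [28, 57, 171], [15, 25, 76], [18, 34, 125], [14, 30, 109], [167, 174, 178], [161, 168, 174], [164, 171, 175], [162, 170, 175]]
w1 (372, 98) face [140  92  44] 0.3582559
[[70, 42, 16], [80, 50, 25], [89, 57, 27], [91, 55, 19], [141, 95, 46], [142, 96, 47], [141, 93, 46], [141, 93, 48], [140, 92, 43], [141, 93, 41], [140, 92, 44], [138, 91, 44], [139, 91, 42], [139, 91, 42], [139, 89, 40], [141, 92, 43], [158, 168, 175], [157, 164, 169], [155, 164, 167], [156, 162, 167], [155, 163, 166]]
w2 (309, 118) face [ 31  59 176] 0.3822233
[[162, 169, 174], [167, 174, 179], [160, 166, 171], [163, 169, 175], [113, 118, 146], [25, 49, 164], [34, 60, 176], [33, 63, 177], [32, 58, 176], [32, 60, 177], [31, 59, 176], [32, 60, 176], [39, 63, 177], [32, 58, 175], [31, 59, 173], [17, 31, 106], [65, 68, 84], [158, 165, 170], [158, 164, 170], [158, 165, 170], [160, 167, 173]]
w2 (419, 133) face [135  87  40] 0.37118867
[[65, 38, 16], [61, 35, 16], [68, 41, 17], [72, 46, 17], [75, 47, 22], [136, 88, 40], [133, 84, 36], [132, 84, 37], [134, 86, 39], [133, 83, 33], [135, 87, 40], [133, 85, 36], [132, 85, 38], [131, 82, 34], [133, 83, 35], [132, 82, 34], [127, 113, 107], [150, 157, 161], [148, 154, 159], [148, 155, 160], [157, 163, 169]]
```

```bash
cat > meas.py <<'E'
from h import *
def circ(xy):
    A=np.c_[2*xy,np.ones(len(xy))]; s=np.linalg.lstsq(A,(xy**2).sum(1),rcond=None)[0]
    return s[:2],np.sqrt(s[2]+s[0]**2+s[1]**2)
def face(im,uv,tol=22):
    u,v=uv; f=np.median(im[v-3:v+4,u-3:u+4].reshape(-1,3),axis=0)
    m=(np.abs(im.astype(float)-f).max(2)<tol).astype(np.uint8)
    m=cv2.morphologyEx(m,cv2.MORPH_OPEN,cv2.getStructuringElement(cv2.MORPH_ELLIPSE,(13,13)))
    cs,_=cv2.findContours(m,cv2.RETR_EXTERNAL,cv2.CHAIN_APPROX_NONE)
    c=[c for c in cs if cv2.pointPolygonTest(c,(float(u),float(v)),False)>=0][0]
    return c
def rim(im,uv):
    hsv=cv2.cvtColor(im,cv2.COLOR_BGR2HSV)
    m=((hsv[...,1]<60)&(hsv[...,2]>150)).astype(np.uint8)
    cs,_=cv2.findContours(m,cv2.RETR_EXTERNAL,cv2.CHAIN_APPROX_NONE)
    return [c for c in cs if cv2.pointPolygonTest(c,(float(uv[0]),float(uv[1])),False)>=0][0]
def hmask(im,colour):
    hsv=cv2.cvtColor(im,cv2.COLOR_BGR2HSV);h=hsv[...,0]
    k=((h>100)&(h<125)) if colour=="b" else ((h<9)|(h>172))
    return k&(hsv[...,1]>130)
E
python3 - <<'E'
from meas import *
jobs={"bt":("b",.094,.069,64,[("w1",(372,98)),("w2",(419,133))],face),"st":("r",.078,.059,57,[("w1",(262,85)),("w2",(309,118))],face),
"bb":("b",.100,.087,64,[("w3",(369,80)),("w4",(416,133))],rim),"sb":("r",.084,.071,57,[("w3",(250,87)),("w4",(301,137))],rim)}
for n,(col,z,zh,rh,vs,fn) in jobs.items():
    V=[];C=[]
    for f,uv in vs:
        p,im,d=load(f); c=fn(im,uv); 
        e=cv2.fitEllipse(c); V.append((p,e[0]))
        w=onplane(p,c.reshape(-1,2),z)[:,:2]; ctr,r=circ(w); C.append(ctr)
        print(n,f,e[0],e[1],"circle",ctr,"diam",2*r)
    x,res=tri(V); print("  tri",x,res)
    c0=np.mean(C,0)
    for f,uv in vs:
        p,im,d=load(f); ys,xs=np.nonzero(hmask(im,col)); 
        w=onplane(p,np.c_[xs,ys],zh)[:,:2]-c0; r=np.hypot(*w.T)
        k=(r>.048 if col=="b" else r>.042)&(r<.08); w=w[k]; a=np.arctan2(w[:,1],w[:,0]); am=np.angle(np.exp(1j*a).mean())
        dev=np.angle(np.exp(1j*(a-am)))
        print("  handle",f,k.sum(),"angle",np.degrees(am),"spread",np.degrees(dev.std()),"rmax",r[k].max(), "tip pts", np.degrees(am+dev[r[k]>rh/1000-.006].mean()))
E
```

```text
bt w1 (369.9275207519531, 96.59058380126953) (45.8223762512207, 49.04738235473633) circle [ 0.5965 -0.1879] diam 0.05205453637482754
bt w2 (419.8790283203125, 132.9752655029297) (42.07749557495117, 48.01606750488281) circle [ 0.5963 -0.1877] diam 0.05185709003820179
  tri [ 0.5966 -0.1873  0.093 ] [np.float64(5.132662430141727e-05), np.float64(5.13266243014092e-05)]
  handle w1 110 angle 175.10500596530622 spread 2.5966141370235927 rmax 0.06577241432501554 tip pts 175.23297337156473
  handle w2 131 angle 173.7526425661673 spread 2.682404036199815 rmax 0.07004901066303931 tip pts 173.713610172294
st w1 (255.7400665283203, 82.95735168457031) (36.025638580322266, 39.11404800415039) circle [ 0.4661 -0.172 ] diam 0.04233882588078931
st w2 (306.9903259277344, 116.9729232788086) (36.14282989501953, 41.49570846557617) circle [ 0.4648 -0.1702] diam 0.045398307741318596
  tri [ 0.4643 -0.1706  0.0666] [np.float64(0.0003743670161638649), np.float64(0.00037436701616390834)]
  handle w1 96 angle -162.16207331707102 spread 3.669629577609914 rmax 0.05578217568700285 tip pts -162.1193638024384
  han
[... 613 characters left out ...]
gle -117.19241161372629 spread 6.111296234111416 rmax 0.06508578341764318 tip pts -116.52321178833867
sb w3 (250.28173828125, 86.9444808959961) (51.31138229370117, 55.04604721069336) circle [0.4976 0.1938] diam 0.06243706586954891
sb w4 (301.0234069824219, 137.42433166503906) (49.58326721191406, 50.793922424316406) circle [0.4974 0.1942] diam 0.06251319849923749
  tri [0.4973 0.1946 0.0819] [np.float64(8.057199713560308e-05), np.float64(8.057199713569782e-05)]
  handle w3 122 angle 117.1153981477607 spread 4.224342948375182 rmax 0.05657756343611068 tip pts 117.53951390661925
  handle w4 113 angle 118.0504284606004 spread 3.5183161569253563 rmax 0.059477459756121634 tip pts 118.00956933893252
```

Run:
```python
from meas import *
st=np.array([.465,-.171]); bt=np.array([.5965,-.1878])
def look(c,yaw,off,z,fn):
    tx=np.array([-np.sin(yaw),np.cos(yaw)]); P=c-off*tx
    robot.reach((*P,z),qdown(yaw)); shot("wrist",fn)
y=np.radians(84.4); look(bt,y,.06,.27,"b1"); look(bt,y,.045,.25,"b2")
y=np.radians(106.8); look(st,y,.06,.25,"s1"); look(st,y,.035,.25,"s2"); print(status.get_time())
a=[load(f)[1] for f in ("b1","b2","s1","s2")]
cv2.imwrite("pics/close.png",cv2.resize(np.vstack([np.hstack(a[:2]),np.hstack(a[2:])]),(800,500),interpolation=cv2.INTER_AREA))
```

```text
7.0583
```

View pics/close.png

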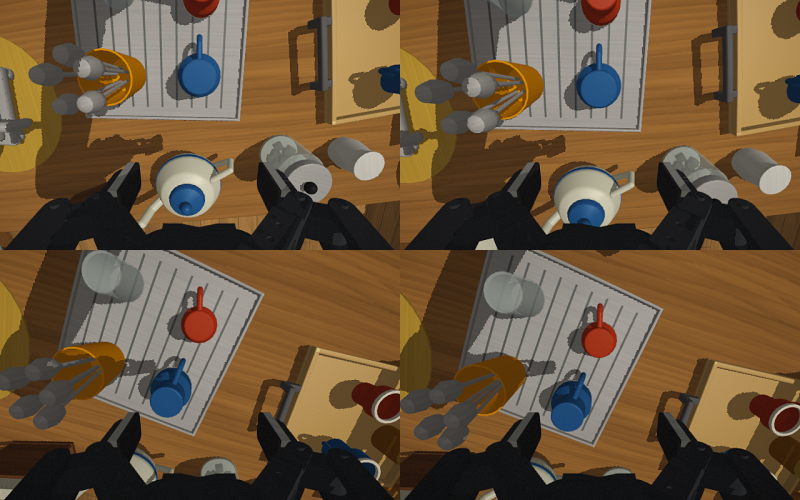

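The close views show the feet nearly from overhead: blue ~(320,120) and (320,138), red ~(318,118) and (318,145). I'll refine the centres from these.

Run:
```python
from meas import *
jobs={"bt":("b",.094,.069,64,[("b1",(320,120)),("b2",(320,138))],.006),"st":("r",.078,.059,57,[("s1",(318,118)),("s2",(318,145))],.006)}
for n,(col,z,zh,rh,vs,zb) in jobs.items():
  for tol in (14,):
    V=[];C=[]
    for f,uv in vs:
        p,im,d=load(f); c=face(im,uv,tol); e=cv2.fitEllipse(c); V.append((p,e[0]))
        ctr,r=circ(onplane(p,c.reshape(-1,2),z)[:,:2]); C.append(ctr)
        print(n,f,tol,e[0],e[1],ctr,2*r)
        o=im.copy(); cv2.drawContours(o,[c],-1,(0,255,0),1); u,v=uv; cv2.imwrite(f"pics/o_{f}.png",cv2.resize(o[v-70:v+50,u-60:u+60],None,fx=3,fy=3))
    print("  tri",*tri(V))
    c0=np.mean(C,0)
    for f,uv in vs:
        p,im,d=load(f); ys,xs=np.nonzero(hmask(im,col)); 
        w=onplane(p,np.c_[xs,ys],zh)[:,:2]-c0; r=np.hypot(*w.T)
        k=(r>.048 if col=="b" else r>.042)&(r<.08); w=w[k]; a=np.arctan2(w[:,1],w[:,0]); am=np.angle(np.exp(1j*a).mean())
        print("  handle",f,k.sum(),np.degrees(am),np.degrees(np.angle(np.exp(1j*(a-am))).std()),r[k].max())
# caddy rim, from w1/w2 by colour
V=[]
for f in ("w1","w2"):
    p,im,d=load(f); h=cv2.cvtColor(im,cv2.COLOR_BGR2HSV); m=((h[...,0]>12)&(h[...,0]<22)&(h[...,1]>220)&(h[...,2]>150)).astype(np.uint8)
    cs,_=cv2.findContours(m,cv2.RETR_EXTERNAL,cv2.CHAIN_APPROX_NONE); c=np.vstack([c for c in cs if cv2.contourArea(c)>100 and c[0,0,1]>150]); x,y,w,hh=cv2.boundingRect(c); print(f,x,y,w,hh)
    V.append(p); print(onplane(p,[(x+w/2,y+hh/2)],.08))
o=np.hstack([cv2.imread(f"pics/o_{f}.png") for f in("b1","s1")]); cv2.imwrite("pics/oo.png",o)
```

```text
bt b1 14 (319.0180358886719, 121.96583557128906) (53.30583190917969, 54.398765563964844) [ 0.5966 -0.1878] 0.051213005729123726
bt b2 14 (318.3372802734375, 141.5709228515625) (56.065223693847656, 56.81717300415039) [ 0.5966 -0.1878] 0.05141957317540605
  tri [ 0.5961 -0.1877  0.0931] [np.float64(3.910824025792533e-06), np.float64(3.9108240257765786e-06)]
  handle b1 136 174.8468569306259 2.325528739676797 0.063865345721065
  handle b2 160 174.6940528942707 2.4545045438754594 0.06455069850782293
st s1 14 (318.6729736328125, 120.8787612915039) (44.87002944946289, 45.79203796386719) [ 0.4653 -0.1717] 0.04277076284699727
st s2 14 (318.8158874511719, 148.00064086914062) (43.7807502746582, 44.84198760986328) [ 0.4649 -0.1718] 0.043010201549670106
  tri [ 0.4651 -0.1717  0.0734] [np.float64(5.0509434724129294e-05), np.float64(5.050943472413691e-05)]
  handle s1 157 -164.3716882931749 2.9735283649435 0.0576835151486795
  handle s2 151 -164.40276053473076 2.8213956934418434 0.05883951671597598
w1 322 173 68 78
[[ 0.5869 -0.3284  0.08  ]]
w2 370 199 66 74
[[ 0.5903 -0.3222  0.08  ]]
```

View pics/oo.png

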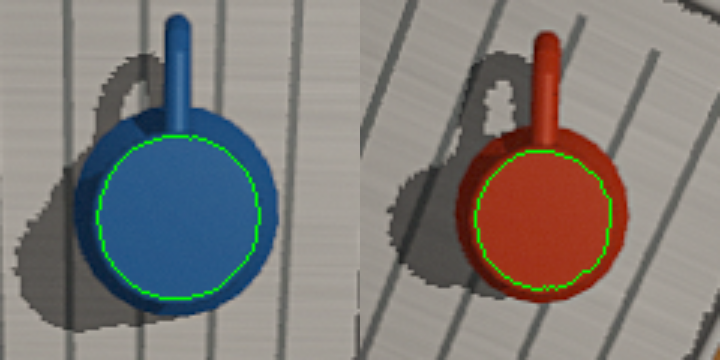

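Heights, diameters and handle radii agree with the given sizes. I'm picking and placing the small mug first.

```bash
cat > pp.py <<'E'
from meas import *
D=np.radians
def pick(c,hd,ztcp):
    y=D(hd-90) if hd>0 else D(hd+270)
    robot.grip(.075); robot.reach((*c,ztcp+.10),qdown(y)); print("hov",status.get_eef_pos())
    robot.movel((*c,ztcp),v=.12); robot.grip(.03,40); print("w",status.get_gripper_width(),status.get_eef_pos())
    robot.movel((*c,ztcp+.13),v=.15); print("lift w",status.get_gripper_width(),"F",status.get_wrist_force(),status.get_time())
    return y
E
python3 - <<'E'
from pp import *
pick((.4650,-.1717),-164.4,.046)
shot("wrist","g1")
E
```

```text
hov [ 0.4654 -0.1717  0.1468]
w 0.04686011285689983 [ 0.4656 -0.1719  0.047 ]
lift w 0.04665041384159586 F [ 0.066   0.5846 -1.6122] 10.2083
```

View pics/g1.png

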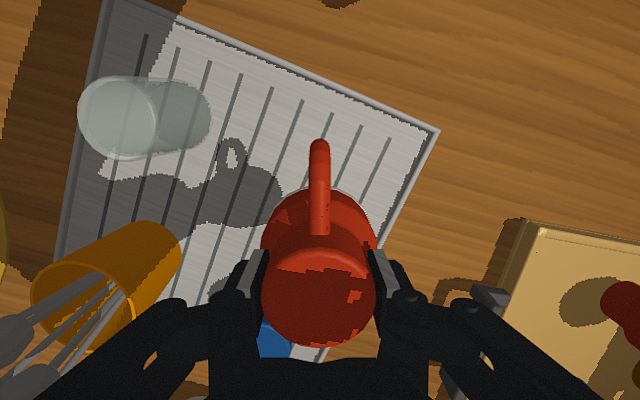

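g1 shows the red mug held between the pads, with the handle straight up the image at (319,190). It weighs 1.6 N as expected. Now placing.

```bash
cat >> pp.py <<'E'
def place(c,yaw,zc,thr=3.0):
    robot.movel((*c,zc+.05),qdown(yaw),v=.18); print("hover",status.get_eef_pos(),status.get_gripper_width())
    e=np.array(c)-status.get_eef_pos()[:2]; 
    robot.movel((*c,zc+.008),v=.10); robot.pause(.2); print("pre",status.get_eef_pos(),status.get_wrist_force())
    hit=robot.movel((*c,zc-.006),v=.02,threshold=thr); print("hit",hit,status.get_eef_pos(),status.get_wrist_force(),status.get_time())
    return hit
E
python3 - <<'E'
from pp import *
place((.4975,.194),D(27.7),.125)
shot("side","p1s"); shot("top","p1t")
E
```

```text
hover [0.4974 0.1936 0.175 ] 0.04677625878121413
pre [0.498  0.1942 0.1338] [ 0.7254 -0.2266 -1.012 ]
hit True [0.4975 0.194  0.125 ] [-0.1801 -0.2171  4.1288] 13.7
```

Run:
```python
from pp import *
robot.grip(.075); robot.movel((.4975,.194,.215),v=.15)
y=D(27.7); tx=np.array([-np.sin(y),np.cos(y)]); P=np.array([.4975,.194])-.06*tx
robot.reach((*P,.30),qdown(y)); shot("wrist","v1"); shot("side","p1s"); print(status.get_time())
p,im,d=load("p1s"); p2,im2,_=load("v1")
a=cv2.resize(im[190:310,230:390],(533,400),interpolation=cv2.INTER_CUBIC)
cv2.imwrite("pics/p1.png",np.vstack([cv2.resize(im2,(533,333)),a])[:600] if 0 else np.hstack([cv2.resize(im2,(400,250)),a[:250,60:460]]))
```

```text
15.55
```

View pics/p1.png

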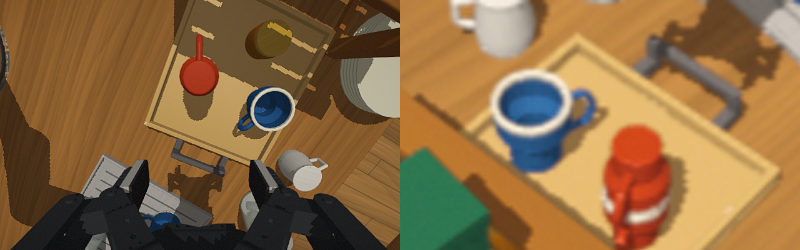

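The red pair stands closed, with its handles one above the other (foot ~(320,120) in v1). I'll check the foot's centre and re-measure big_base in this view.

Run:
```python
from meas import *
p,im,d=load("v1"); c=face(im,(318,122),14); print(cv2.fitEllipse(c),circ(onplane(p,c.reshape(-1,2),.156)[:,:2]))
c=rim(im,(430,172)); print(cv2.fitEllipse(c),circ(onplane(p,c.reshape(-1,2),.1)[:,:2]))
c0=np.array([.6379,.2007]); ys,xs=np.nonzero(hmask(im,"b")); w=onplane(p,np.c_[xs,ys],.087)[:,:2]-c0; r=np.hypot(*w.T); k=(r>.048)&(r<.08); a=np.arctan2(*w[k].T[::-1]); am=np.angle(np.exp(1j*a).mean()); print(np.degrees(am),np.degrees(np.angle(np.exp(1j*(a-am))).std()),k.sum(),r[k].max())
```

```text
((317.89788818359375, 122.66350555419922), (48.49549865722656, 50.79772186279297), 14.150535583496094) (array([0.4964, 0.1925]), np.float64(0.021143815897690984))
((436.2340087890625, 174.73655700683594), (66.16082763671875, 73.04959869384766), 46.72614288330078) (array([0.6375, 0.2008]), np.float64(0.038362074319953955))
-119.65545848948176 7.694197892420542 240 0.06693962479868944
```

Run:
```python
from pp import *
pick((.5966,-.1878),174.7,.060)
shot("wrist","g2")
c=(.6378,.2007)
place(c,D(84.7+(360-115.5-174.7)),.154+.001)
shot("side","p2s")
_,im,_=load("p2s"); _,g,_=load("g2")
cv2.imwrite("pics/p2.png",np.hstack([cv2.resize(g,(400,250)),cv2.resize(im[180:280,230:390],(400,250),interpolation=cv2.INTER_CUBIC)]))
```

```text
hov [ 0.5969 -0.1872  0.1604]
w 0.05485975744450331 [ 0.5973 -0.1879  0.0613]
lift w 0.05516919264052836 F [-0.2097 -0.3    -1.825 ] 19.4667
hover [0.6379 0.2    0.2051] 0.0550350249434566
pre [0.6382 0.2008 0.164 ] [-0.2992  0.0236 -2.2143]
hit True [0.638  0.2007 0.1553] [ 0.601  -0.4811  4.6407] 23.0833
```

View pics/p2.png

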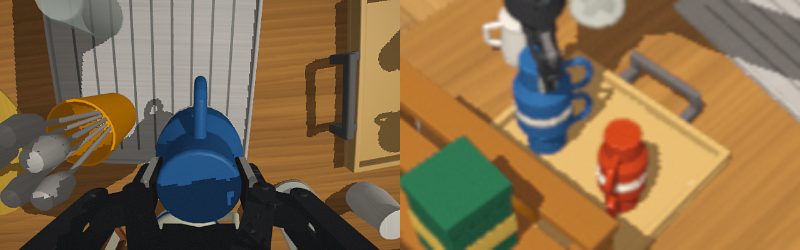

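The blue mug sits rim on rim with its handles aligned, and contact came at the predicted height. I'll release it, check, and view the tray bar from two places.

Run:
```python
from pp import *
robot.grip(.08); robot.movel((.638,.2007,.26),v=.15)
robot.reach((.56,.0,.33),qdown(0)); shot("wrist","t1")
robot.reach((.62,-.06,.30),qdown(0)); shot("wrist","t2"); print(status.get_time())
a=[load(f)[1] for f in("t1","t2")]; cv2.imwrite("pics/t12.png",cv2.resize(np.hstack(a),(800,250)))
```

```text
26.9667
```

View pics/t12.png

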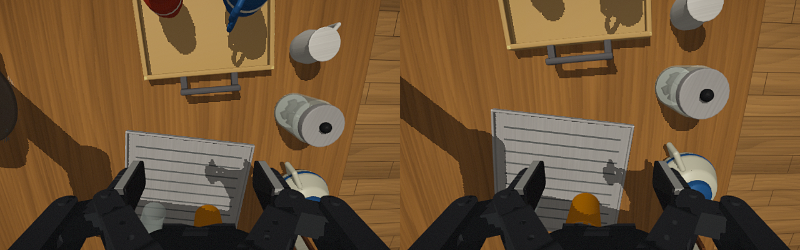

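View pics/t1.png

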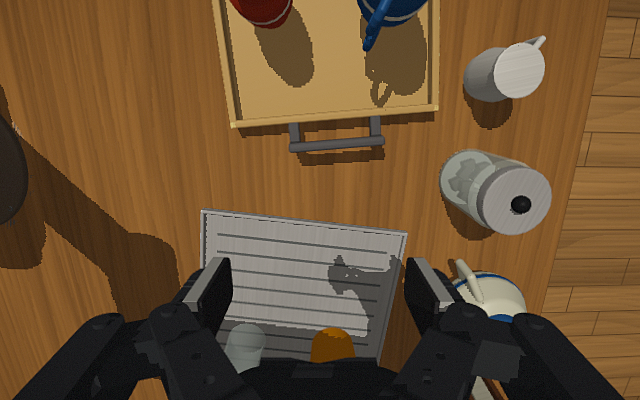

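The bar spans ~(289,147)–(385,141) in t1 and ~(234,98)–(341,92) in t2. Segmenting it.

Run:
```python
from meas import *
V=[];E=[]
for f,roi in [("t1",(280,130,395,158)),("t2",(225,75,350,110))]:
    p,im,d=load(f); x0,y0,x1,y1=roi; hsv=cv2.cvtColor(im,cv2.COLOR_BGR2HSV)[y0:y1,x0:x1]
    m=(hsv[...,1]<70).astype(np.uint8); m=cv2.morphologyEx(m,cv2.MORPH_OPEN,np.ones((3,21),np.uint8))
    c=max(cv2.findContours(m,cv2.RETR_EXTERNAL,cv2.CHAIN_APPROX_NONE)[0],key=cv2.contourArea)+np.array([x0,y0])
    r=cv2.minAreaRect(c); b=cv2.boxPoints(r); print(f,r)
    s=b[np.argsort(b[:,0])]; l=s[:2].mean(0); rr=s[2:].mean(0); V.append(p);E.append((l,rr))
    w=onplane(p,[l,rr],.053); print(w,np.linalg.norm(w[0]-w[1]))
    ys,xs=np.nonzero(m); 
T=[tri([(V[i],E[i][k]) for i in (0,1)]) for k in (0,1)]; print(T)
for f in ("t1","t2"):
    p,im,d=load(f)
    for uv in [(338,144)] if f=="t1" else [(288,95)]: 
        o,dr=ray(p,[uv]); print("depth pt",o+dr[0]*d[uv[1],uv[0]])
# tray front edge check t1
p,im,d=load("t1"); print(onplane(p,[(236,126),(438,108)],.032))
```

```text
t1 ((336.46746826171875, 143.5375213623047), (9.595952987670898, 95.60828399658203), 85.97173309326172)
[[0.5209 0.0224 0.053 ]
 [0.644  0.0313 0.053 ]] 0.12339754745128981
t2 ((286.4935302734375, 93.41944122314453), (10.667694091796875, 107.86223602294922), 85.36454010009766)
[[0.5202 0.0222 0.053 ]
 [0.644  0.0314 0.053 ]] 0.12416585692020261
[(array([0.5208, 0.0224, 0.0547]), [np.float64(0.0003180449984146543), np.float64(0.0003180449984146864)]), (array([0.6439, 0.0313, 0.0532]), [np.float64(4.017431179054452e-05), np.float64(4.0174311790551804e-05)])]
depth pt [0.5841 0.0269 0.0597]
depth pt [0.5846 0.0248 0.058 ]
[[0.4489 0.0478 0.032 ]
 [0.7173 0.0717 0.032 ]]
```

Run:
```python
from pp import *
robot.reach((.57,.10,.37),qdown(0)); shot("wrist","v2"); shot("side","v2s"); print(status.get_time())
_,im,_=load("v2s"); _,g,_=load("v2")
cv2.imwrite("pics/v2c.png",np.hstack([cv2.resize(g,(400,250)),cv2.resize(im[180:280,230:390],(400,250),interpolation=cv2.INTER_CUBIC)]))
```

```text
27.825
```

View pics/v2c.png

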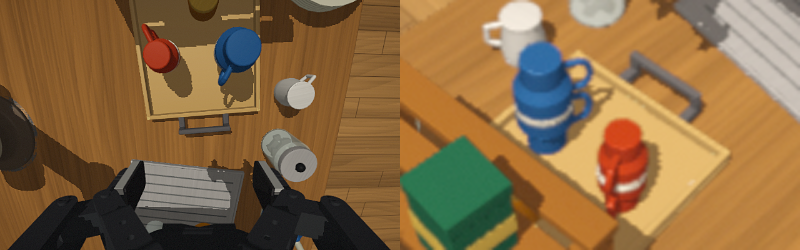

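Run:
```python
from pp import *
p,im,d=load("v2")
for n,uv,z in [("b",(385,70),.188),("r",(250,90),.156)]:
    c=face(im,uv,14); ctr,r=circ(onplane(p,c.reshape(-1,2),z)[:,:2]); print(n,cv2.fitEllipse(c),ctr,2*r)
t=D(4.6); xh=np.array([np.cos(t),np.sin(t)]); yh=np.array([-np.sin(t),np.cos(t)]); b=np.array([.5824,.0268])
q=qdown(np.pi+t)
for s in (-.06,-.025,.25): print(solve_ik((*(b+s*yh),.042),q))
```

```text
b ((389.040771484375, 74.670166015625), (53.266727447509766, 57.10403823852539), 12.477779388427734) [0.6361 0.2014] 0.050804706516818364
r ((249.869873046875, 86.81399536132812), (39.51194381713867, 42.88644027709961), 158.1431884765625) [0.4973 0.1922] 0.04218520611459488
[-0.0562  0.3066 -0.2351  1.0291  0.     -1.7072]
[ 0.0032  0.3    -0.2441  1.0267  0.     -1.6479]
[ 0.4563  0.3743 -0.1395  1.057   0.     -1.1948]
```

Both feet are centred over their mates to within 2 mm. Now pushing the tray.

Run:
```python
from pp import *
t=D(4.6); yh=np.array([-np.sin(t),np.cos(t)]); b=np.array([.5824,.0268]); q=qdown(np.pi+t)
P=lambda s,z=.042:(*(b+s*yh),z)
robot.reach(P(-.06,.2),q); robot.grip(0.0); robot.movel(P(-.06),v=.12); robot.movel(P(-.022),v=.04); robot.pause(.2)
print(status.get_eef_pos(),status.get_wrist_force(),status.get_time())
print(robot.movel(P(.165),v=.06,threshold=20)); print((status.get_eef_pos()[:2]-b)@yh,status.get_wrist_force(),status.get_time())
shot("side","k1s"); shot("top","k1t")
_,im,_=load("k1s"); _,g,_=load("k1t")
cv2.imwrite("pics/k1.png",np.hstack([cv2.resize(g[130:290,120:376],(400,250)),cv2.resize(im[170:295,190:390],(400,250),interpolation=cv2.INTER_CUBIC)]))
```

```text
[0.5842 0.0046 0.042 ] [ 0.737   0.4424 -0.2517] 34.225
False
0.16491927553731883 [-1.15   -2.6842 -1.4936] 37.4917
```

View pics/k1.png

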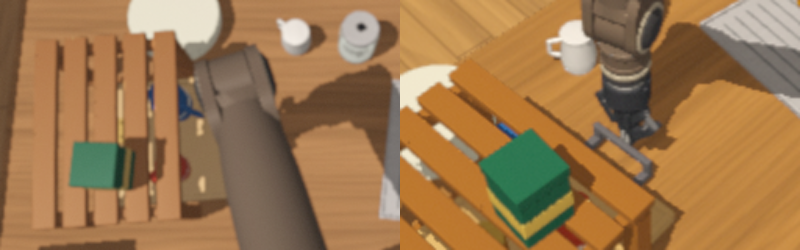

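Run:
```python
from pp import *
t=D(4.6); yh=np.array([-np.sin(t),np.cos(t)]); b=np.array([.5824,.0268])
P=lambda s,z=.042:(*(b+s*yh),z)
print(robot.movel(P(.255),v=.025,threshold=10)); print((status.get_eef_pos()[:2]-b)@yh,status.get_eef_pos(),status.get_wrist_force(),status.get_time())
robot.pause(.3); print(status.get_wrist_force(),(status.get_eef_pos()[:2]-b)@yh)
shot("side","k2s"); shot("top","k2t")
_,im,_=load("k2s"); _,g,_=load("k2t")
cv2.imwrite("pics/k2.png",np.hstack([cv2.resize(g[130:290,120:376],(400,250)),cv2.resize(im[170:295,190:390],(400,250),interpolation=cv2.INTER_CUBIC)]))
```

```text
True
0.21112165475934902 [0.565  0.2372 0.0415] [ 0.3843 -0.9157  0.8123] 39.5333
[0.1406 0.2749 0.2071] 0.2101854813563965
```

View pics/k2.png

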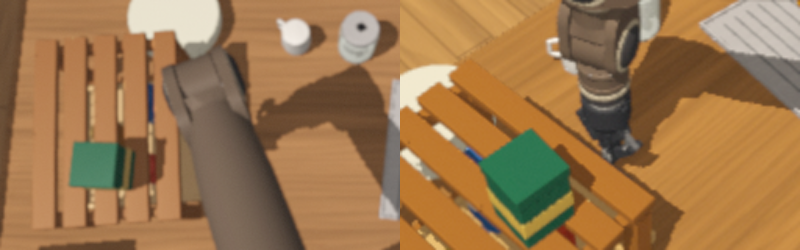

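It stopped on force at s=0.211, against my estimate of about 0.213 for home. The force then relaxed, so I'll push again slowly to confirm it is the stop.

Run:
```python
from pp import *
t=D(4.6); yh=np.array([-np.sin(t),np.cos(t)]); b=np.array([.5824,.0268]); q=qdown(np.pi+t)
P=lambda s,z=.042:(*(b+s*yh),z)
print(robot.movel(P(.235),v=.015,threshold=14)); print((status.get_eef_pos()[:2]-b)@yh,status.get_wrist_force(),status.get_time())
robot.pause(.2); print((status.get_eef_pos()[:2]-b)@yh,status.get_wrist_force())
robot.movel(P(.15),v=.1); robot.movel(P(.15,.2),v=.2)
robot.reach(P(.10,.33),q); shot("wrist","z0")
robot.reach((.50,.0,.30),qdown(0)); robot.reach((.45,.0,.30),qdown(0)); shot("wrist","z1"); shot("side","zs"); shot("top","zt"); print(status.get_time())
a=[load(f)[1] for f in("z1","zs","zt")]
cv2.imwrite("pics/z.png",np.hstack([cv2.resize(a[2][130:290,120:376],(400,250),interpolation=cv2.INTER_CUBIC),cv2.resize(a[1][170:295,190:390],(400,250),interpolation=cv2.INTER_CUBIC)]))
```

```text
True
0.21094096621062464 [ 0.3454 -0.9847  0.6783] 40.55
0.21086492033600174 [ 0.2477 -0.3515 -0.9995]
46.125
```

View pics/z.png

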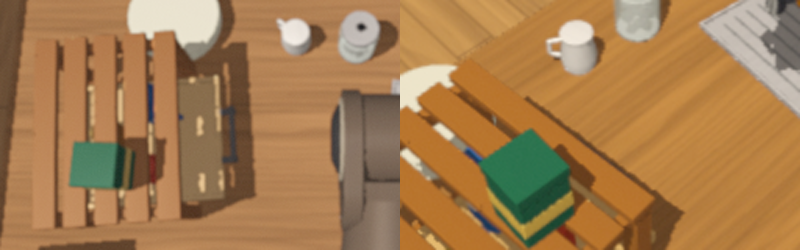

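View pics/z1.png

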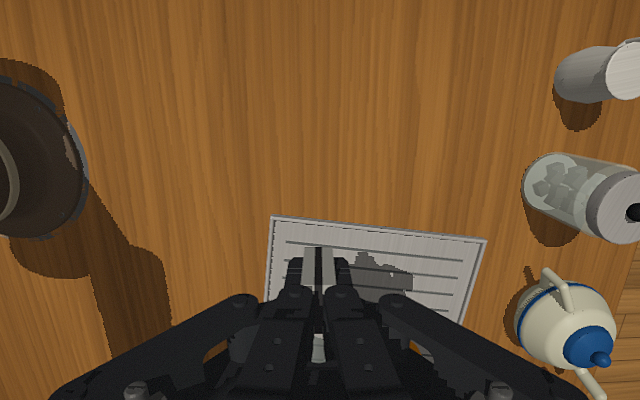

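Run:
```python
from pp import *
p,im,d=load("zt"); bar=onplane(p,[(266.6,215.8)],.053)[0]; e=onplane(p,[(231,151),(236,270)],.24); print(bar,e)
x=(e[1]-e[0])[:2]; x/=np.linalg.norm(x); n=np.array([-x[1],x[0]]); print("bar to board edge",abs((bar-e[0])[:2]@n))
for pitch in (30,45,60):
  for P in [(.45,-.05,.22),(.5,-.05,.25),(.40,.0,.25),(.45,0.,.3),(.35,-.1,.25)]:
    a=D(pitch); z=np.array([0,np.cos(a),-np.sin(a)])
    for s in (1,-1):
        xx=np.array([0,np.sin(a),np.cos(a)])*s; y=np.cross(z,xx); r=R.from_matrix(np.c_[xx,y,z]).as_quat(); q=np.r_[r[3],r[:3]]
        j=solve_ik(P,q)
        if j is not None: print(pitch,P,s,np.array(j))
```

```text
[0.5613 0.2597 0.053 ] [[0.7336 0.3493 0.24  ]
 [0.3737 0.316  0.24  ]]
bar to board edge 0.07334899388161378
30 (0.45, -0.05, 0.22) 1 [-0.597   0.4186 -0.1011  1.8232  0.7984  0.6342]
30 (0.45, -0.05, 0.22) -1 [-0.597   0.4186 -0.1011  1.8232  0.7984 -2.5074]
30 (0.5, -0.05, 0.25) 1 [-0.5491  0.4694  0.053   1.8894  0.8312  0.6852]
30 (0.5, -0.05, 0.25) -1 [-0.5491  0.4694  0.053   1.8894  0.8312 -2.4564]
30 (0.4, 0.0, 0.25) 1 [-0.5692  0.2713 -0.2351  1.8153  0.8176  0.6634]
30 (0.4, 0.0, 0.25) -1 [-0.5692  0.2713 -0.2351  1.8153  0.8176 -2.4782]
30 (0.45, 0.0, 0.3) 1 [-0.5171  0.3141 -0.055   1.9098  0.8523  0.7212]
30 (0.45, 0.0, 0.3) -1 [-0.5171  0.3141 -0.055   1.9098  0.8523 -2.4204]
30 (0.35, -0.1, 0.25) 1 [-0.7938  0.3488 -0.1633  1.9487  0.6526  0.457 ]
30 (0.35, -0.1, 0.25) -1 [-0.7938  0.3488 -0.1633  1.9487  0.6526 -2.6846]
45 (0.45, -0.05, 0.22) 1 [-0.5222  0.2606 -0.1238  1.6491  0.6597  0.8877]
45 (0.45, -0.05, 0.22) -1 [-0.5222  0.2606 -0.1238  1.6491  0.6597 -2.2539]
45 (0.5, -0.05, 0.25) 1 [-0.4779  0.325   0.0334  1.7102  0.6788  0.9386]
45 (0.5, -0.05, 0.25) -1 [
[... 526 characters left out ...]
309 -0.1533  1.5148  0.4755  1.1012]
60 (0.45, -0.05, 0.22) -1 [-0.414   0.1309 -0.1533  1.5148  0.4755 -2.0404]
60 (0.5, -0.05, 0.25) 1 [-0.3766  0.209   0.0071  1.5781  0.4836  1.1424]
60 (0.5, -0.05, 0.25) -1 [-0.3766  0.209   0.0071  1.5781  0.4836 -1.9992]
60 (0.4, 0.0, 0.25) 1 [-0.3538 -0.0045 -0.2308  1.5418  0.4882  1.1676]
60 (0.4, 0.0, 0.25) -1 [-0.3538 -0.0045 -0.2308  1.5418  0.4882 -1.974 ]
60 (0.45, 0.0, 0.3) 1 [-0.3172  0.0798 -0.0326  1.6366  0.495   1.2084]
60 (0.45, 0.0, 0.3) -1 [-0.3172  0.0798 -0.0326  1.6366  0.495  -1.9332]
60 (0.35, -0.1, 0.25) 1 [-0.616   0.034  -0.202   1.6567  0.4204  0.8856]
60 (0.35, -0.1, 0.25) -1 [-0.616   0.034  -0.202   1.6567  0.4204 -2.256 ]
```

Run:
```python
from pp import *
a=D(30); z=np.array([0,np.cos(a),-np.sin(a)]); xx=-np.array([0,np.sin(a),np.cos(a)]); y=np.cross(z,xx); r=R.from_matrix(np.c_[xx,y,z]).as_quat()
robot.reach((.47,-.02,.25),np.r_[r[3],r[:3]]); p,im,d=shot("wrist","u1"); print(status.get_time(),np.array(p["cam_to_world"])[:3,3])
cv2.imwrite("pics/u1r.png",cv2.rotate(im,cv2.ROTATE_180))
```

```text
49.5167 [ 0.469  -0.1821  0.2559]
```

View pics/u1r.png

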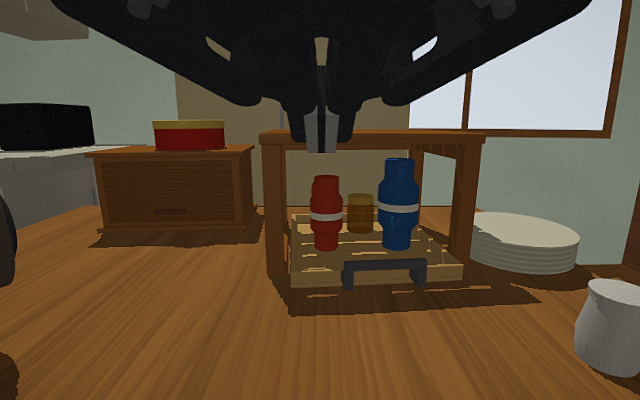

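u1r looks in from the front. Both pairs are closed and upright under the shelf (red ~(326,213), blue ~(398,205)), and the jam jar stands upright at ~(360,213). Nothing is touching the robot, so I'm handing in.

Run:
```python
from workcell import *
from workcell import ticket,status
print(ticket.finish_job(), status.get_time())
```

```text
the job is handed in; nothing more can be done
the job is handed in; nothing more can be done
```

I set the small red mug and then the large blue mug mouth-down on their mates, pushed the tray home by its bar, and handed the job in at about 50 s of the 72 s allowed. No verdict is reported.

- **Stacking:** Both mugs touched down within 1 mm of the predicted height, stopped on a light force contact. Before the push, each upper foot measured within about 2 mm of its mate's rim centre, and the handles lined up in the pictures. The blue base handle's angle was the least certain measurement. My readings ran from -112° to -120°, and I used -115.5°; the tolerance is about ±21°.
- **Tray:** It came to the same hard stop twice, at a push of 0.211 m against about 0.213 m expected. From the top camera, the bar sat about 73 mm in front of the shelf board, where 80 mm was expected. That rough reading, good to about 10 mm, is the only disagreement.
- **After the push:** The front view showed both pairs closed and upright under the shelf, and the jam jar upright. I did not re-measure the rim centres, tilt or handle alignment once the tray was under the shelf. I saw no bystander moved in the pictures, but I did not measure their positions afterwards.

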